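Push the peg tray between the posts and shut the case

TASK

Push the orange peg tray along the table, nose first, through the narrow gap between the two metal posts and into the black case until its tail is past both posts, then push the case's swing door shut. Only push: the tray must stay flat on the table and must not be lifted or tipped, and the other things on the table are left where they are.

Things in the scene. Friction and masses are not known exactly. Their poses are not given: they have to be found in the camera images.
- case: Black peg case, fixed, 46 mm high. Origin on the table midway between two metal posts (24 mm diameter, 46 high) that flank its doorway; x points into the case, y along the doorway to the hinge side. Post centres at y = +53 and -53 mm: gap 82 mm. Side walls behind them at 44 mm either side; back wall at x = 165. No floor: the tray slides on the table. Open above up to x = 67, then a clear roof, top at 50 mm.
- case_door (a joint): Swing door, upright hinge at x = -17, y = +62 mm in the case frame. 0 = shut (across the front of both posts), grows as it opens, 1.57 = straight out along the case's -x, limit 2.2. Starts 1.7 to 2.0. Panel 6 mm thick, 4 to 118 mm from the hinge, 3 to 45 mm above the table. Light friction, stays where left, no latch.
- door_mid (a point): Middle of the door's outer face (the face that looks away from the case when shut), 61 mm from the hinge, 24 mm above the table. Its x axis is square to the panel and points from the outer face through the panel.
- tray_center (a point): Loose orange peg tray with four blue aluminium Y-pegs, 130 mm long (x), 76 wide (y), 26 high, about 0.25 kg; slides on the table. The point is its centre, 13 mm above the underside. x points to the nose, its corners rounded (10 mm radius); the tail, at -65 mm, is square. Starts outside the case, nose roughly towards the doorway, up to about 36 degrees off.
- tray_nose (a point): Middle of the tray's nose, the rounded end that goes in first: 65 mm from the tray's centre along its x, 13 mm above its underside.
- mallet_mid (a point): Bystander: steel-headed peg mallet lying on the table, 257 mm long, 44 mm high; point at mid-handle.
- clear_peg_a: Bystander: clear plastic tent peg lying near the robot, 150 mm long along x, 9 mm high, hooked at one end; origin under its middle.
- clear_peg_b: Bystander: second clear plastic tent peg, the same.
- mug: Bystander: blue mug, 82 mm across, 82 mm high; origin under its centre.
- canister: Bystander: red gas canister, 90 mm across, 90 mm high; origin under its centre.
- jar: Bystander: amber glass jar, 70 mm across, 100 mm high; origin under its centre.
- torch: Bystander: green torch lying on the table, 140 mm long along x, 34 mm high; origin under its middle.
Things that resemble listed ones, but are neither listed nor needed, are in the scene too. Of the things that look like the part that bears tray_center, take the one that is farthest from the robot's base at the start.

How it is judged:
On the way, in this order (a step that is already met when the one before it is completed fails the run):
1. the tray has been pushed through the gap: its tail is past both posts, door still open (x of tray_nose in the frame of case above 0.13 m and x of tray_center in the frame of case between 0.076 and 0.115 m and y of tray_center in the frame of case between -0.02 and 0.02 m and height (world z) of tray_center below 0.018 m and value of joint case_door above 0.3 rad), for 0.1 s.
2. the door is pushed shut behind it (value of joint case_door below 0.07 rad and x of tray_nose in the frame of case above 0.13 m and x of tray_center in the frame of case between 0.076 and 0.115 m and y of tray_center in the frame of case between -0.02 and 0.02 m and height (world z) of tray_center below 0.018 m), for 0.2 s.
At the end, for the whole second after the job is handed in: The tray lies flat on the table inside the case, its centre at least 76 mm and its nose at least 130 mm past the line between the post centres (its tail past both posts) and within 20 mm of the middle line, turned less than 0.2 rad, and at rest; the door is shut to within 0.07 rad (all of step 2 and linear speed of tray below 0.01 m/s and angle between tray_center's own z axis and vertical below 0.05 rad and angle between the x axis of tray_center and the x axis of case, either way round below 0.2 rad); the robot touches nothing.
It fails at once if the tray is lifted off the table (more than 10 mm) (height (world z) of tray_center above 0.023 m).
It fails at once if the tray is tipped (angle between tray_center's own z axis and vertical above 0.2 rad).
It fails at once if a bystander is moved more than 20 mm (distance of any of mallet_mid, clear_peg_a, clear_peg_b, mug, canister, jar, torch from where it was at the start of the episode above 0.02 m).
It also fails if it takes over 72 s, if anything falls off the work surface, if the arm or the gripper's body presses on something with over 40 N, if the wrist force passes 120 N, or if a joint passes its speed limit or range.

ROBOT

A 6-joint arm with a two-finger parallel gripper is mounted at the origin on the work surface. World frame = base frame: x ahead of the robot, y to its left, z up, the work surface at z = 0. Lengths are in m, angles in rad, forces in N, time in s.
With the tool pointing down it reaches from about 0.35 to 0.85 m from the base axis. Payload 8.1 kg.
Tool frame: the origin (TCP) lies between the finger pads; the fingertips stand 8 mm ahead of it and the grasp point (between the pads) lies 11 mm behind it (robot.nose_length is the distance from the TCP to the fingertips, in m); z points along the fingers, y is the line along which they close (so a half turn about z gives the same grasp; the last joint's range is limited). The gripper opens to 85 mm and grips with 20 to 120 N. Pads are 22 mm wide; open, the fingers measure 114 mm over their backs; the gripper's body (76 mm by 85 mm) begins 54 mm behind the grasp point. The pads swing forward as they close: fully open they stand 13 mm farther back than shut.
Start: joints at [1.064, 0.13, 1.488, -0, 1.523, -0.085], TCP at [0.246, 0.547, 0.239] pointing down, gripper open.
Joint ranges: [-2.96, 2.96], [-0.89, 2.26], [0.02, 2.5], [-1.34, 4.48], [0, 2.73], [-2.66, 2.66]. Speed limits (rad/s): [2.39, 2.39, 2.79, 3.14, 3.14, 3.14].

INTERFACE

Orientations are given as [roll, pitch, yaw] about the fixed x, y, z axes, in that order (R = Rz(yaw) Ry(pitch) Rx(roll)).
In Python, from cell import robot, optics, workorder gives the robot as it stands.
- The arm moves only by the tool move_arm, never from a script. Its argument "motion" is a list of rows, each a list of 3 entries, a list of its own where there are three numbers: the shift along the world's x, y, z in units of 0.02 m (1.0 is 0.02 m), then the turn, a rotation vector about the world's x, y, z in units of 0.15 rad (1.0 is 0.15 rad), then the closure, from 0 (fully open) to 1 (shut). In form: [[[x, y, z], [wx, wy, wz], grip], ...]. A call has 1 to 8 rows; each row shifts and turns the commanded pose from where the row before left it; what a row does not reach is not made up. A row lasts 1/10 s, in which the tool goes at most 50 mm and 8.59 degrees, less where a joint would pass 70% of its speed; a pose out of reach is approached as far as the arm can. A call with a number of a shift or a turn outside -1 to 1 is refused whole. A call with a gripper value outside its range is refused whole. The fingers move at their own pace and stop on an object; "squeeze" is the grip in N (left out, the last holds). Time passes only in rows, so rows that do not move let the fingers close. It gives the time, the measured TCP pose, the force, the opening and the grip force at its end, in the units of the state.
- robot.observe(): the state, without advancing time (a new reading comes with each control period).
- optics.capture(name): name is "side" or "top"; returns the picture (384x512x3 uint8, blue, green, red); there is no depth.
- optics.get_calibration(name): a dict with "mtx" (3x3 intrinsics, pixels), "extrinsics" (4x4, takes a point from world to camera coordinates). Camera axes: x right, y up, looking along -z (the intrinsics and any distortion apply to the point x, -y, -z); pixel columns grow to the right and rows downward; lengths in m; the calibration is good to about 2 mm. A picture is of the moment at which its call begins. get_calibration takes no time and is no camera call.
- workorder.sign_off(): hands the job in; it is judged then, once.
The state is a dict: "time_s": time; "q": joint angles; "qd": joint speeds; "tau": joint torques, N m; "tool_pos": TCP position; "orientation": TCP orientation; "ft_force": force on the tool from outside, world axes, zero at the start; "moment": the same for the moment, N m; "grip_width": opening from 0.0 (shut) to 1.0 (fully open); "grasp_force": force on a finger pad.
Only numpy, scipy, OpenCV 4.12 (cv2) and the standard library are available. Lean on these libraries where they do the work, as an engineer would, in place of code of your own. Each camera call takes 0.05 s, during which the arm holds its last target. There are 200 camera calls.

## Working session

There is one attempt and no reset: what is moved stays moved. The work goes in short steps, Python scripts to look and compute and a tool call to move; the robot and the scene stay as the last step left them, time stands still between calls to the robot, and variables do not carry over. Pictures are saved under pics/ and viewed, at most 10 in all, crops included, and the job is handed in when it is done.

Besides the shell and the picture viewer there is one more tool, called after "Call:" by a JSON object that holds its "op" and its "data". move_arm: Moves the arm, as the interface text tells. Its arguments: {"type":"object","properties":{"motion":{"type":"array","items":{"type":"array"}},"squeeze":{"type":"number"}},"required":["motion"]}

```bash
mkdir -p pics
cat > h.py <<'E'
import numpy as np,cv2
from cell import robot,optics,workorder
def proj(n,P):
    c=optics.get_calibration(n);P=np.atleast_2d(P);E=np.array(c["extrinsics"])
    q=P@E[:3,:3].T+E[:3,3];q=q*[1,-1,-1]
    u=q@np.array(c["mtx"]).T;return u[:,:2]/u[:,2:]
def ray(n,uv,z):
    c=optics.get_calibration(n);E=np.array(c["extrinsics"]);K=np.array(c["mtx"])
    o=-E[:3,:3].T@E[:3,3];uv=np.atleast_2d(uv)
    d=np.c_[uv,np.ones(len(uv))]@np.linalg.inv(K).T*[1,-1,-1]@E[:3,:3]
    return o+d*((z-o[2])/d[:,2])[:,None]
E
python3 - <<'E'
from h import *
print({k:v for k,v in optics.get_calibration("top").items()})
for n in("top","side"):
    im=optics.capture(n);cv2.imwrite(f"pics/{n}0.png",im);cv2.imwrite(f"pics/{n}0b.png",cv2.resize(im,(800,600),interpolation=cv2.INTER_CUBIC))
print(robot.observe())
E
```

```text
{'mtx': array([[459.07772127,   0.        , 257.25663326],
       [  0.        , 459.07772127, 190.5252312 ],
       [  0.        ,   0.        ,   1.        ]]), 'extrinsics': array([[ 0.0119812 , -0.99972143,  0.02033484, -0.00516584],
       [ 0.99490909,  0.01395363,  0.09980577, -0.49164558],
       [-0.10006172,  0.01903553,  0.99479913, -1.32261083],
       [ 0.        ,  0.        ,  0.        ,  1.        ]])}
{'time_s': 0.1, 'q': array([ 1.06360115e+00,  1.31111393e-01,  1.48916899e+00,  2.44079169e-05,
        1.52303903e+00, -8.53801283e-02]), 'qd': array([-3.42532895e-04, -1.15200954e-03, -4.73122140e-03,  9.48589258e-06,
       -1.34283187e-03,  2.69897063e-04]), 'tau': array([ 2.46702395e-03, -5.70951569e+01, -5.01944017e+01, -3.82277710e-05,
        8.17332650e-03,  1.78992940e-05]), 'tool_pos': array([0.24536984, 0.54699197, 0.23833472]), 'orientation': array([-3.13987426e+00, -1.71541376e-04,  2.71977627e+00]), 'ft_force': array([-0.06908023,  0.05996206,  0.02504907]), 'moment': array([-0.00794738, -0.03455021,  0.03341882]), 'grasp_force': 0.0, 'grip_width': 0.9976530072341174}
```

View pics/top0b.png

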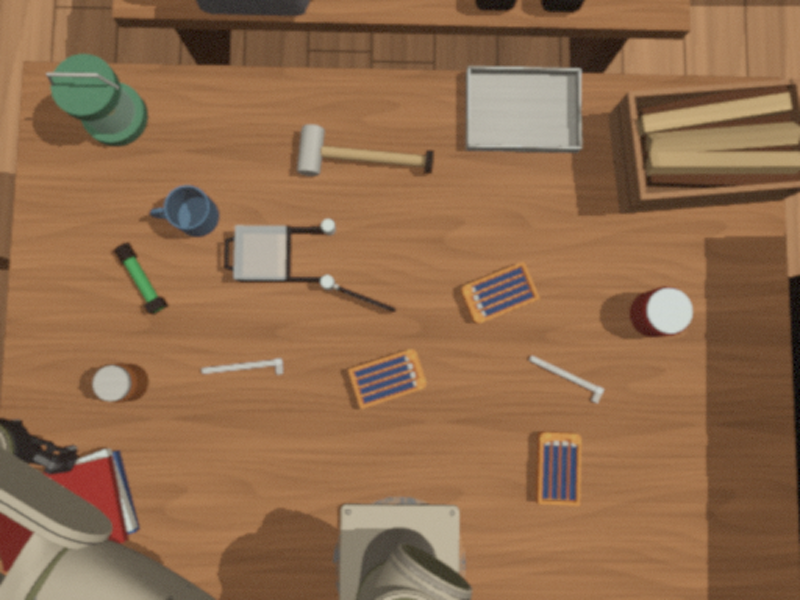

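View pics/side0b.png

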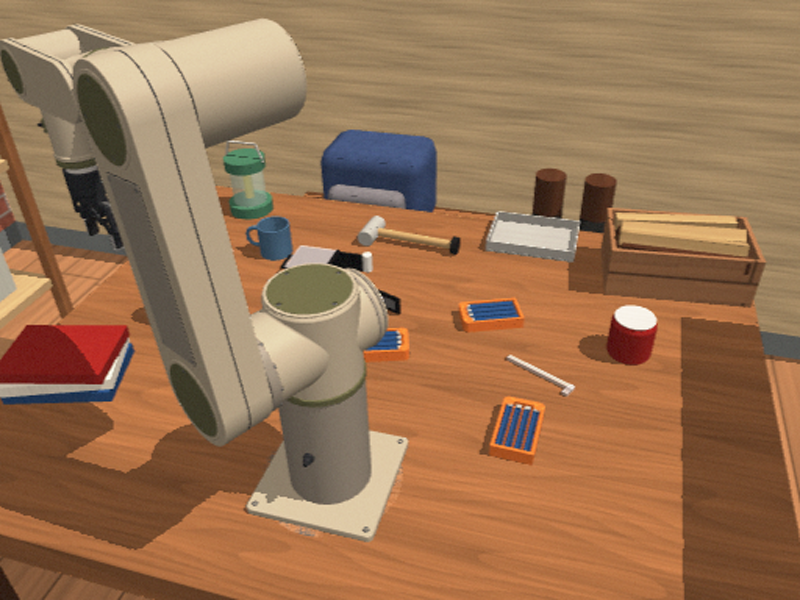

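Top view (800x600): the case is at about (265,252) with posts at (328,227) and (327,283). The door runs from (333,286) to (393,309). There are three orange trays: (500,292), (387,379) and (560,468). The one at (500,292) is farthest from the base at about (400,555). I'll confirm it in a crop. The side view is partly blocked by the arm.

Run:
```python
from h import *
im=cv2.imread("pics/top0.png")
cv2.imwrite("pics/crop1.png",cv2.resize(im[125:225,190:350],(800,500),interpolation=cv2.INTER_CUBIC))
cv2.imwrite("pics/crop2.png",cv2.resize(cv2.imread("pics/side0.png")[150:230,230:350],(780,520),interpolation=cv2.INTER_CUBIC))
hsv=cv2.cvtColor(im,cv2.COLOR_BGR2HSV)
# trays in world
for p in[(500,292),(387,379),(560,468)]:
    w=ray("top",np.array(p)*.64,.026)[0];print(p,w,np.hypot(*w[:2]))
```

```text
(500, 292) [ 0.50490351 -0.18325021  0.026     ] 0.5371295835111886
(387, 379) [0.33962562 0.02718857 0.026     ] 0.34071216597946213
(560, 468) [ 0.1805737  -0.29346427  0.026     ] 0.34456950023919397
```

View pics/crop1.png

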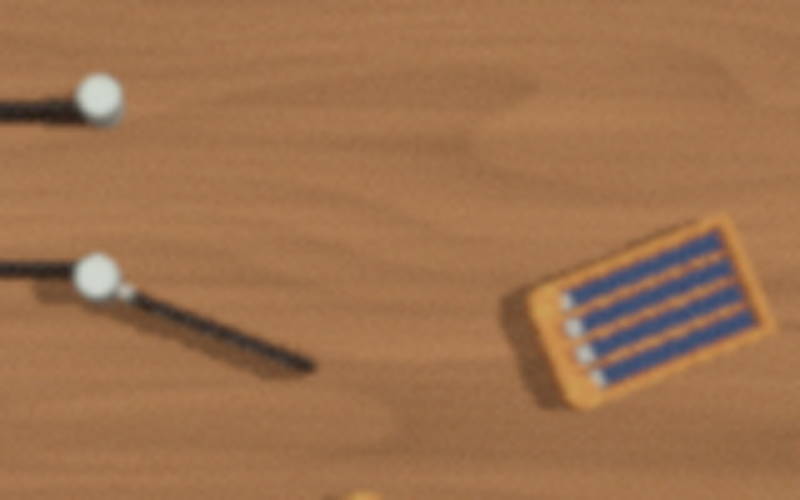

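View pics/crop2.png

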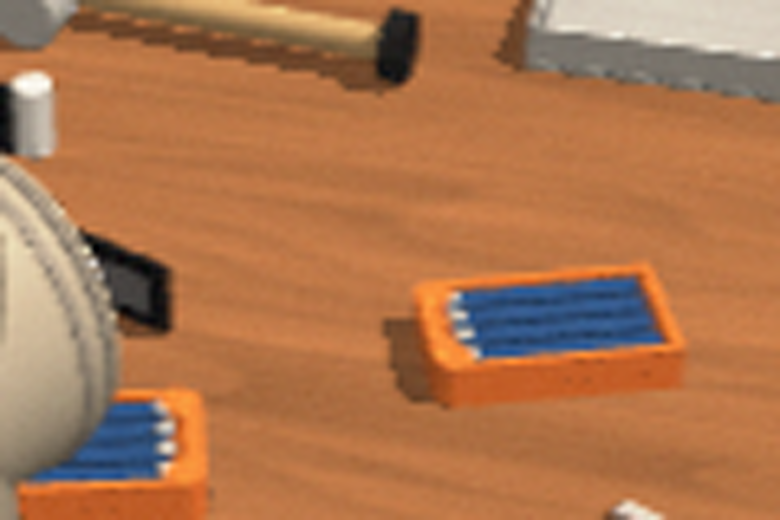

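The crop confirms it: at (650,312) the rounded corners and white peg ends (the nose) face left towards the case. Crop pixels: tray corners (532,300), (580,407), (775,325), (725,218); posts (100,98), (97,277); door (125,292) to (315,366).

```bash
cat >> h.py <<'E'
def tray(n="top",near=None,z=.026):
    im=optics.capture(n);return traym(im,n,near,z)
def traym(im,n,near,z=.026):
    h=cv2.cvtColor(im,cv2.COLOR_BGR2HSV)
    o=cv2.inRange(h,(8,165,150),(20,255,255))|cv2.inRange(h,(100,70,50),(130,255,255))
    c=proj(n,[near[0],near[1],z])[0];m=np.zeros_like(o);cv2.circle(m,tuple(int(v) for v in c),45,255,-1)
    o=cv2.morphologyEx(o&m,cv2.MORPH_CLOSE,np.ones((3,3)))
    _,l,s,_=cv2.connectedComponentsWithStats(o);i=1+np.argmax(s[1:,4])
    pts=np.argwhere(l==i)[:,::-1].astype(float)
    w=ray(n,pts,z)[:,:2].astype(np.float32);r=cv2.minAreaRect(w*1000)
    return r,cv2.boxPoints(r)
E
python3 - <<'E'
from h import *
f=lambda a,z:ray("top",np.array(a)/5.+[190,125]-.4,z)[:,:2]
P=f([(100,98),(97,277)],.046);D=f([(125,292),(315,366)],.045);T=f([(532,300),(580,407),(775,325),(725,218)],.026)
print(P*1000,D*1000,T*1000,sep="\n")
o=P.mean(0);y=P[1]-P[0];print("gap",np.linalg.norm(y)); y/=np.linalg.norm(y);x=np.array([y[1],-y[0]]);print("origin",o,"x",x,"y",y)
R=np.array([x,y]);print("hinge/door in case",(D-o)@R.T)
print("tray c in case",(T.mean(0)-o)@R.T, "nose",(T[:2].mean(0)-o)@R.T, "len",np.linalg.norm(T[:2].mean(0)-T[2:].mean(0)))
print(tuple(traym(cv2.imread("pics/top0.png"),"top",T.mean(0))))
# side check of height: tray upper corners in side
s=proj("side",np.c_[np.r_[T,T],[.026]*4+[0]*4]);print((s-[230,150])*6.5)
s=proj("side",np.c_[np.r_[P[:1],D[1:]],[.046,.045]]);print((s-[230,150])*6.5)
E
```

```text
[[623.11002777 142.01574107]
 [518.12028702 141.40135808]]
[[509.74673657 125.14443665]
 [468.344614    14.79893669]]
[[ 510.64376577 -112.4807034 ]
 [ 447.98425209 -140.86616087]
 [ 497.87923253 -255.86504966]
 [ 561.07090504 -226.63328124]]
gap 0.10499153836825258
origin [0.57061516 0.14170855] x [-0.00585174  0.99998288] y [-0.99998288 -0.00585174]
hinge/door in case [[-0.01620764  0.06096431]
 [-0.12630898  0.10301143]]
tray c in case [-0.32527677  0.06812522] nose [-0.26784312  0.09287009] len 0.12507489992362714
(((483.7874450683594, -197.28219604492188), (4.364826202392578, 86.46187591552734), 22.490182876586914), array([[ 465.2341 , -158.17401],
       [ 498.30795, -238.06003],
       [ 502.3408 , -236.39038],
       [ 469.26694, -156.50436]], dtype=float32))
[[413.41701444 288.38386221]
 [441.14869104 365.98135958]
 [677.92537936 343.62548767]
 [640.68053402 266.60650683]
 [412.09344542 327.19865108]
 [439.5062059  405.44714192]
 [674.0007213  383.00293776]
 [637.24207376 305.32060382]]
[[ 27.49540989  84.63854525]
 [162.32626988 269.1792913 ]]
```

Measurements agree: gap 105 mm (should be 106), hinge at (-16,61) mm, and the side-view reprojections match. The case origin is about (0.571, 0.142) and its x axis is world +y. The tray centre is about (0.504,-0.184), turned 23° with its nose to the hinge side. 

Plan:
1. Push the tray's left side square with a two-finger face, moving world +x.
2. Push its tail along +y.

Call:
{"op": "move_arm", "data": {"motion": [[[0.8,-1,0],[0,0,0.35],0.4],[[0.8,-1,0],[0,0,0.35],0.4],[[0.8,-1,0],[0,0,0.35],0.4],[[0.8,-1,0],[0,0,0.35],0.4],[[0.8,-1,0],[0,0,0.35],0.4],[[0.8,-1,0],[0,0,0.35],0.4],[[0.8,-1,0],[0,0,0.35],0.4],[[0.8,-1,0],[0,0,0.35],0.4]]}}

```text
time_s: 0.9
tool_pos: [0.3739, 0.3864, 0.2388]
orientation: [-3.141, -0.001, -3.141]
ft_force: [1.6, 0.9, -0.4]
grip_width: 0.603
grasp_force: 0.0
```

Call:
{"op": "move_arm", "data": {"motion": [[[1,-1,0],[0,0,0],0.4],[[1,-1,0],[0,0,0],0.4],[[0,-1,0],[0,0,0],0.4],[[0,-1,0],[0,0,0],0.4],[[0,-1,0],[0,0,0],0.4],[[0,-1,0],[0,0,0],0.4],[[0,-1,0],[0,0,0],0.4],[[0,-1,0],[0,0,0],0.4]]}}

```text
time_s: 1.7
tool_pos: [0.4133, 0.2265, 0.2389]
orientation: [-3.141, -0.001, 3.14]
ft_force: [0.7, 0.7, 0.5]
grip_width: 0.6
grasp_force: 0.0
```

Call:
{"op": "move_arm", "data": {"motion": [[[0,-1,0],[0,0,0],0.4],[[0,-1,0],[0,0,0],0.4],[[0,-1,0],[0,0,0],0.4],[[0,-1,0],[0,0,0],0.4],[[0,-1,0],[0,0,0],0.4],[[0,-1,0],[0,0,0],0.4],[[0,-1,0],[0,0,0],0.4],[[0,-1,0],[0,0,0],0.4]]}}

```text
time_s: 2.5
tool_pos: [0.4133, 0.0666, 0.2389]
orientation: [-3.142, -0.001, 3.14]
ft_force: [0.6, -0.3, 0.5]
grip_width: 0.599
grasp_force: 0.0
```

Call:
{"op": "move_arm", "data": {"motion": [[[0,-1,0],[0,0,0],0.4],[[0,-1,0],[0,0,0],0.4],[[0,-1,0],[0,0,0],0.4],[[0,-1,0],[0,0,0],0.4],[[0,-1,0],[0,0,0],0.4],[[0,-1,0],[0,0,0],0.4],[[0,-1,0],[0,0,0],0.4],[[0,-1,0],[0,0,0],0.4]]}}

```text
time_s: 3.3
tool_pos: [0.4133, -0.0933, 0.2389]
orientation: [3.141, -0.001, 3.14]
ft_force: [0.5, 0.7, 0.5]
grip_width: 0.598
grasp_force: 0.0
```

Call:
{"op": "move_arm", "data": {"motion": [[[0,-1,-1],[0,0,0],0.4],[[0,-1,-1],[0,0,0],0.4],[[0,-1,-1],[0,0,0],0.4],[[0,-1,-1],[0,0,0],0.4],[[0,0,-1],[0,0,0],0.4],[[0,0,0],[0,0,0],0.4]]}}

```text
time_s: 3.9
tool_pos: [0.4113, -0.1719, 0.1359]
orientation: [3.138, -0.005, 3.139]
ft_force: [0.1, -0.2, 0.0]
grip_width: 0.598
grasp_force: 0.0
```

Call:
{"op": "move_arm", "data": {"motion": [[[0,-1,-1],[0,0,0],0.4],[[0,-0.2,-1],[0,0,0],0.4],[[0,0,-1],[0,0,0],0.4],[[0,0,-1],[0,0,0],0.4],[[0,0,-1],[0,0,0],0.4],[[0,0,-1],[0,0,0],0.4],[[0,0,-0.2],[0,0,0],0.4],[[0,0,0],[0,0,0],0.4]]}}

```text
time_s: 4.7
tool_pos: [0.4135, -0.1961, 0.0155]
orientation: [3.141, -0.001, 3.14]
ft_force: [-0.2, 0.6, 0.0]
grip_width: 0.597
grasp_force: 0.0
```

Run:
```python
from h import *
a=optics.capture("top")[100:260,190:350];b=optics.capture("side")[150:270,230:390]
cv2.imwrite("pics/p2.png",np.hstack([cv2.resize(a,(400,400)),cv2.resize(b,(400,400))]))
```

```text
(no output)
```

View pics/p2.png

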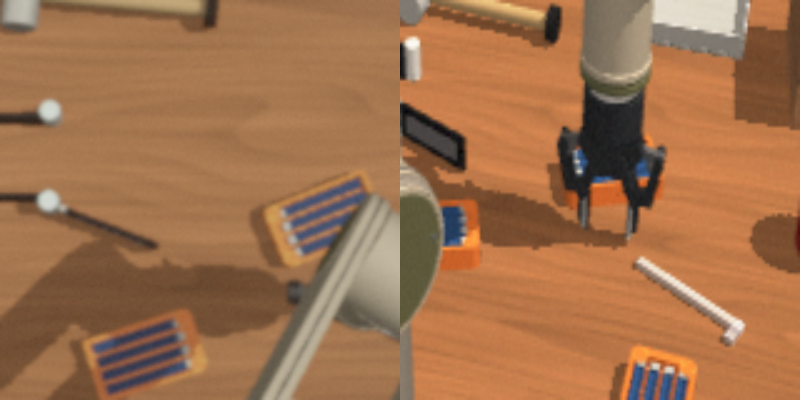

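Left half (top view): the tray is untouched at (318,220). Right half (side view): the fingers stand beside the tray's near side, with tips at (585,225) and (630,238). I'll push +x now.

Call:
{"op": "move_arm", "data": {"motion": [[[0.4,0,0],[0,0,0],0.4],[[0.4,0,0],[0,0,0],0.4],[[0.4,0,0],[0,0,0],0.4],[[0.4,0,0],[0,0,0],0.4],[[0.4,0,0],[0,0,0],0.4],[[0.4,0,0],[0,0,0],0.4],[[0.4,0,0],[0,0,0],0.4],[[0.4,0,0],[0,0,0],0.4]]}}

```text
time_s: 5.6
tool_pos: [0.4782, -0.1965, 0.0151]
orientation: [3.141, -0.0, 3.14]
ft_force: [-1.7, 0.1, -0.2]
grip_width: 0.598
grasp_force: 0.7
```

Call:
{"op": "move_arm", "data": {"motion": [[[0.3,0,0],[0,0,0],0.4],[[0.3,0,0],[0,0,0],0.4],[[0.3,0,0],[0,0,0],0.4],[[0.3,0,0],[0,0,0],0.4],[[0.3,0,0],[0,0,0],0.4],[[0,0,0],[0,0,0],0.4]]}}

```text
time_s: 6.2
tool_pos: [0.5087, -0.1968, 0.0156]
orientation: [-3.141, 0.001, 3.14]
ft_force: [-0.1, -0.0, -0.0]
grip_width: 0.6
grasp_force: 0.0
```

Run:
```python
from h import *
a=optics.capture("top")[100:260,190:350];b=optics.capture("side")[150:230,260:340]
cv2.imwrite("pics/p3.png",np.hstack([cv2.resize(a,(400,400)),cv2.resize(b,(400,400))]))
```

```text
(no output)
```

View pics/p3.png

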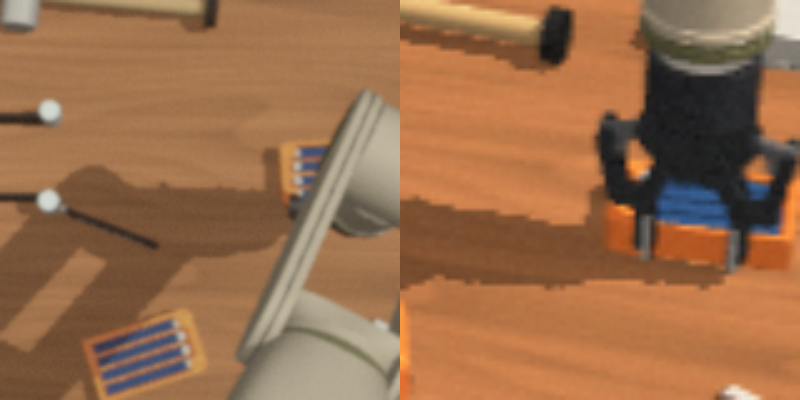

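Top view: the tray is now square to the pusher, nose edge at (283,150)–(283,195). The side view shows both fingers on its side. I'll push the last 10 mm, back off, lift, and swing round to behind the tail.

Call:
{"op": "move_arm", "data": {"motion": [[[0.25,0,0],[0,0,0],0.4],[[0.25,0,0],[0,0,0],0.4],[[0,0,0],[0,0,0],0.4],[[-1,0,0],[0,0,0],0.4],[[-1,0,0],[0,0,0],0.4],[[-0.5,-0.5,1],[0,0,-1],0.4],[[0,-1,1],[0,0,-1],0.4],[[0,-1,1],[0,0,-1],0.4]]}}

```text
time_s: 7.1
tool_pos: [0.4674, -0.2469, 0.076]
orientation: [3.142, 0.0, 2.684]
ft_force: [0.7, 0.4, 0.6]
grip_width: 0.602
grasp_force: 0.0
```

Call:
{"op": "move_arm", "data": {"motion": [[[0,-1,1],[0,0,-1],0.4],[[0,-1,1],[0,0,-1],0.5],[[0,-1,0],[0,0,-1],0.5],[[0,-1,0],[0,0,-1],0.5],[[0,-1,0],[0,0,-1],0.5],[[0,-0.5,0],[0,0,-1],0.5],[[0,0,0],[0,0,-1],0.5],[[0,0,0],[0,0,-0.47],0.5]]}}

```text
time_s: 7.9
tool_pos: [0.4677, -0.3572, 0.1153]
orientation: [3.141, 0.0, 1.563]
ft_force: [-0.7, -0.4, -0.3]
grip_width: 0.499
grasp_force: 0.0
```

Run:
```python
from h import *
im=optics.capture("top");cv2.imwrite("pics/t4.png",im)
cv2.imwrite("pics/p4.png",cv2.resize(im[125:225,190:350],(800,500),interpolation=cv2.INTER_CUBIC))
print(robot.observe()["tool_pos"],robot.observe()["orientation"],robot.observe()["q"])
```

```text
[ 0.46769173 -0.35702054  0.11533003] [3.14123174e+00 2.72471473e-04 1.56094763e+00] [-7.39151860e-01  1.89867426e-01  1.65375405e+00  3.87679812e-05
  1.29752051e+00 -7.29313665e-01]
```

View pics/p4.png

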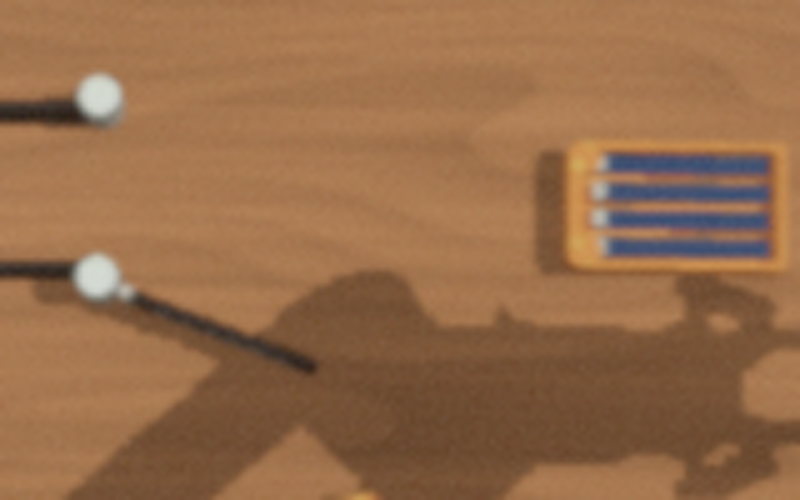

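The whole tray is visible and almost straight. Its corners in the crop are about (566,141), (567,269), (788,270), (788,142).

```bash
cat >> h.py <<'E'
O=np.array([.5706,.1417]);RC=np.array([[-.0058,1],[-1,-.0058]])
def case(w): return (np.atleast_2d(w)[:,:2]-O)@RC.T
E
python3 - <<'E'
from h import *
f=lambda a,z:ray("top",np.array(a)/5.+[190,125]-.4,z)[:,:2]
T=f([(566,141),(567,269),(788,270),(788,142)],.026);print(T*1000,T.mean(0));c=case(T);print(c.mean(0),c)
v=c[:2].mean(0)-c[2:].mean(0);print("heading",np.arctan2(v[1],v[0]))
# wall line in case: check case axis from wall lines top z .046 crop px
print(case(f([(5,112),(75,112)],.046)),case(f([(5,270),(75,270)],.046)))
im=cv2.imread("pics/top0.png")
cv2.imwrite("pics/case.png",cv2.resize(im[130:195,130:230],(800,520),interpolation=cv2.INTER_CUBIC))
E
```

```text
[[ 605.73004802 -132.32471851]
 [ 529.31784706 -133.07243733]
 [ 530.62757672 -263.80039075]
 [ 607.20541336 -264.38649884]] [ 0.56822022 -0.19839601]
[-0.34008221  0.00435234] [[-0.27422847 -0.0335407 ]
 [-0.274533    0.04287583]
 [-0.40526855  0.04232433]
 [-0.40629881 -0.03425011]]
heading 0.004797856233284194
[[ 0.05499915 -0.04367986]
 [ 0.01439009 -0.04409369]] [[0.0530888  0.04887152]
 [0.01275906 0.04851826]]
```

View pics/case.png

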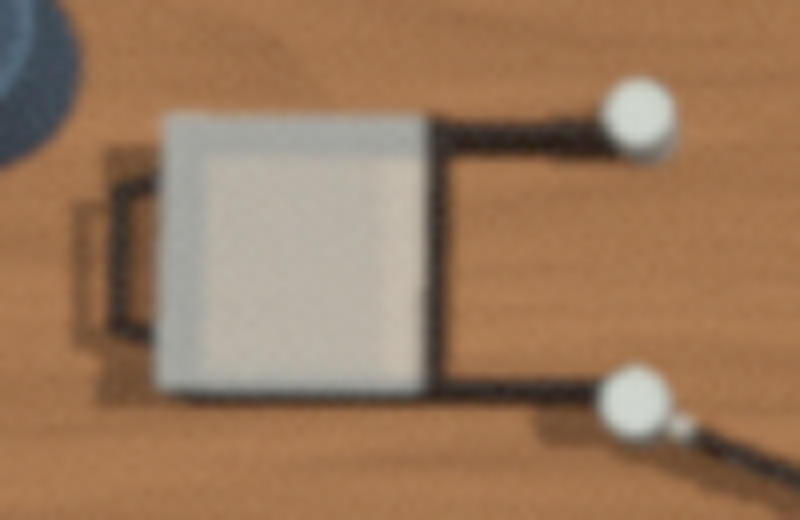

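The case axes hold up: the posts, walls and roof edges agree to about 1 mm. In the case frame the tray is at y=+4 mm, heading 0.005. Next I'll go behind the tail with the fingers more closed (to fit between the posts), push +y and trim about 4 mm in +x on the way.

Call:
{"op": "move_arm", "data": {"motion": [[[1,0.7,0],[0,0,0.1],0.65],[[1,0.7,0],[0,0,0],0.65],[[1,0.7,0],[0,0,0],0.65],[[1,0.7,0],[0,0,0],0.65],[[1,0,0],[0,0,0],0.65],[[0,0,-1],[0,0,0],0.65],[[0,0,-1],[0,0,0],0.65],[[0,0,0],[0,0,0],0.65]]}}

```text
time_s: 8.75
tool_pos: [0.5658, -0.2991, 0.0717]
orientation: [-3.137, -0.003, 1.586]
ft_force: [-1.2, 1.5, -0.5]
grip_width: 0.35
grasp_force: 0.0
```

Call:
{"op": "move_arm", "data": {"motion": [[[0,0,-1],[0,0,0],0.65],[[0,0,-1],[0,0,0],0.65],[[0,0,-1],[0,0,0],0.65],[[0,0.3,0],[0,0,0],0.65],[[0,0.3,0],[0,0,0],0.65],[[0,0.3,0],[0,0,0],0.65],[[0,0.3,0],[0,0,0],0.65],[[0,0,0],[0,0,0],0.65]]}}

```text
time_s: 9.55
tool_pos: [0.5684, -0.2759, 0.0165]
orientation: [3.14, 0.001, 1.585]
ft_force: [0.2, 0.3, -0.6]
grip_width: 0.347
grasp_force: 0.0
```

Call:
{"op": "move_arm", "data": {"motion": [[[0,0.4,0],[0,0,-0.05],0.65],[[0,0.4,0],[0,0,0],0.65],[[0,0.4,0],[0,0,0],0.65],[[0,0.4,0],[0,0,0],0.65],[[0.02,0.4,0],[0,0,0],0.65],[[0.02,0.4,0],[0,0,0],0.65],[[0.02,0.4,0],[0,0,0],0.65],[[0.02,0.4,0],[0,0,0],0.65]]}}

```text
time_s: 10.35
tool_pos: [0.5692, -0.2118, 0.0152]
orientation: [-3.141, -0.0, 1.577]
ft_force: [0.4, -2.5, 2.1]
grip_width: 0.349
grasp_force: 1.4
```

Call:
{"op": "move_arm", "data": {"motion": [[[0.01,0.4,0],[0,0,0],0.65],[[0.01,0.4,0],[0,0,0],0.65],[[0.01,0.4,0],[0,0,0],0.65],[[0.01,0.4,0],[0,0,0],0.65],[[0.01,0.4,0],[0,0,0],0.65],[[0.01,0.4,0],[0,0,0],0.65],[[0.01,0.4,0],[0,0,0],0.65],[[0.01,0.4,0],[0,0,0],0.65]]}}

```text
time_s: 11.15
tool_pos: [0.5708, -0.1479, 0.0153]
orientation: [-3.142, -0.0, 1.577]
ft_force: [0.2, -2.9, 2.1]
grip_width: 0.35
grasp_force: 1.3
```

Call:
{"op": "move_arm", "data": {"motion": [[[0,0.4,0],[0,0,0],0.65],[[0,0.4,0],[0,0,0],0.65],[[0,0.4,0],[0,0,0],0.65],[[0,0.4,0],[0,0,0],0.65],[[0,0.4,0],[0,0,0],0.65],[[0,0.4,0],[0,0,0],0.65],[[0,0.3,0],[0,0,0],0.65],[[0,0,0],[0,0,0],0.65]]}}

```text
time_s: 11.95
tool_pos: [0.5706, -0.0933, 0.015]
orientation: [-3.141, -0.001, 1.578]
ft_force: [-0.2, -0.4, -0.9]
grip_width: 0.347
grasp_force: 0.0
```

Run:
```python
from h import *
im=optics.capture("top");cv2.imwrite("pics/t5.png",im)
cv2.imwrite("pics/p5.png",cv2.resize(im[125:225,190:350],(800,500),interpolation=cv2.INTER_CUBIC))
```

```text
(no output)
```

View pics/p5.png

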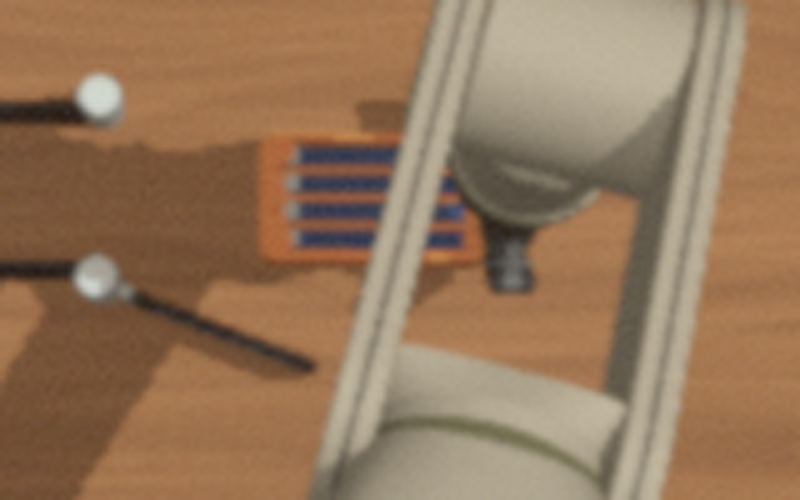

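The tray is still straight: nose edge at crop x=260, sides at y=134 and 264, lower side running (280,263) to (480,265).

Run:
```python
from h import *
f=lambda a,z:case(ray("top",np.array(a)/5.+[190,125]-.4,z)[:,:2])
print(f([(300,134.5),(390,134.5),(290,263.5),(480,265.5),(259,200)],.026)*1000)
g=cv2.cvtColor(cv2.imread("pics/t5.png"),cv2.COLOR_BGR2HSV)
m=cv2.inRange(g,(0,185,110),(18,255,255))[140:195,240:300]
for c in (248,254,260,264):
    r=np.flatnonzero(m[:,c-240]);print(c,r.min()+140,r.max()+140,case(ray("top",[(c,r.min()+140-.5),(c,r.max()+140+.5)],.026))[:,1]*1000)
```

```text
[[-116.63499633  -35.87075253]
 [-169.87670083  -36.40239909]
 [-111.36124248   41.04865412]
 [-223.20552038   41.24932565]
 [ -92.7857449     3.49467024]]Traceback (most recent call last):
  File "<stdin>", line 7, in <module>
    return umr_minimum(a, axis, None, out, keepdims, initial, where)
ValueError: zero-size array to reduction operation minimum which has no identity
```

The tray centre is now at about y=+2.5 mm, straight. I'll trim about 2 mm more while approaching, then go through the gap gently and watch the force.

Call:
{"op": "move_arm", "data": {"motion": [[[0,0.4,0],[0,0,0],0.65],[[0.02,0.4,0],[0,0,0],0.65],[[0.02,0.4,0],[0,0,0],0.65],[[0.02,0.4,0],[0,0,0],0.65],[[0.02,0.4,0],[0,0,0],0.65],[[0.01,0.4,0],[0,0,0],0.65],[[0,0.4,0],[0,0,0],0.65],[[0,0.4,0],[0,0,0],0.65]]}}

```text
time_s: 12.8
tool_pos: [0.5726, -0.0298, 0.0153]
orientation: [-3.142, -0.0, 1.577]
ft_force: [-0.4, -0.9, -0.9]
grip_width: 0.353
grasp_force: 0.6
```

Call:
{"op": "move_arm", "data": {"motion": [[[0,0.3,0],[0,0,0],0.65],[[0,0.3,0],[0,0,0],0.65],[[0,0.3,0],[0,0,0],0.65],[[0,0.3,0],[0,0,0],0.65],[[0,0.3,0],[0,0,0],0.65],[[0,0.3,0],[0,0,0],0.65]]}}

```text
time_s: 13.4
tool_pos: [0.5726, 0.0058, 0.0153]
orientation: [-3.142, 0.0, 1.577]
ft_force: [-0.7, -0.4, -0.6]
grip_width: 0.354
grasp_force: 0.6
```

Run:
```python
from h import *
im=optics.capture("top");cv2.imwrite("pics/t6.png",im)
cv2.imwrite("pics/p6.png",cv2.resize(im[125:225,150:310],(800,500),interpolation=cv2.INTER_CUBIC))
```

```text
(no output)
```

The nose is in the gap with no extra force, so I'll continue.

Call:
{"op": "move_arm", "data": {"motion": [[[0,0.3,0],[0,0,0],0.65],[[0,0.3,0],[0,0,0],0.65],[[0,0.3,0],[0,0,0],0.65],[[0,0.3,0],[0,0,0],0.65],[[0,0.3,0],[0,0,0],0.65],[[0,0.3,0],[0,0,0],0.65],[[0,0.3,0],[0,0,0],0.65],[[0,0.3,0],[0,0,0],0.65]]}}

```text
time_s: 14.25
tool_pos: [0.5727, 0.0539, 0.0154]
orientation: [3.141, 0.0, 1.577]
ft_force: [-0.1, -2.7, 1.1]
grip_width: 0.349
grasp_force: 0.9
```

Call:
{"op": "move_arm", "data": {"motion": [[[0,0.3,0],[0,0,0],0.65],[[0,0.3,0],[0,0,0],0.65],[[0,0.3,0],[0,0,0],0.65],[[0,0.3,0],[0,0,0],0.65],[[0,0.3,0],[0,0,0],0.65],[[0,0.3,0],[0,0,0],0.65],[[0,0.3,0],[0,0,0],0.65],[[0,0.3,0],[0,0,0],0.65]]}}

```text
time_s: 15.05
tool_pos: [0.5727, 0.1019, 0.0153]
orientation: [3.141, 0.0, 1.577]
ft_force: [0.9, -2.6, 1.4]
grip_width: 0.351
grasp_force: 1.1
```

Call:
{"op": "move_arm", "data": {"motion": [[[0,0.2,0],[0,0,0],0.65],[[0,0.2,0],[0,0,0],0.65],[[0,0.2,0],[0,0,0],0.65],[[0,0.2,0],[0,0,0],0.65]]}}

```text
time_s: 15.45
tool_pos: [0.5727, 0.1177, 0.0153]
orientation: [3.142, 0.0, 1.577]
ft_force: [-0.1, -2.9, 2.0]
grip_width: 0.349
grasp_force: 1.3
```

Call:
{"op": "move_arm", "data": {"motion": [[[0,0.2,0],[0,0,0],0.7],[[0,0.2,0],[0,0,0],0.7],[[0,0.2,0],[0,0,0],0.7],[[0,0.2,0],[0,0,0],0.7],[[0,0.2,0],[0,0,0],0.7]]}}

```text
time_s: 15.95
tool_pos: [0.5726, 0.1378, 0.0153]
orientation: [-3.142, -0.0, 1.577]
ft_force: [-0.5, -2.2, 0.6]
grip_width: 0.298
grasp_force: 1.0
```

Call:
{"op": "move_arm", "data": {"motion": [[[0,0.2,0],[0,0,0],0.7],[[0,0.2,0],[0,0,0],0.7],[[0,0.2,0],[0,0,0],0.7],[[0,0.2,0],[0,0,0],0.7],[[0,0.2,0],[0,0,0],0.7],[[0,0.15,0],[0,0,0],0.7],[[0,0,0],[0,0,0],0.7]]}}

```text
time_s: 16.65
tool_pos: [0.5725, 0.1611, 0.0152]
orientation: [-3.141, -0.0, 1.577]
ft_force: [-0.1, -0.3, -0.7]
grip_width: 0.299
grasp_force: 0.0
```

Pushed in; by contact geometry the tray centre is at about x=0.096. I'll back straight out, lift, go over to the outer side of the door and shut the fingers.

Call:
{"op": "move_arm", "data": {"motion": [[[0,-0.5,0],[0,0,0],0.7],[[0,-1,0],[0,0,0],0.7],[[0,-1,0],[0,0,0],0.7],[[0,-1,0],[0,0,0],0.7],[[0,-1,0],[0,0,0],0.7],[[0,-1,0.5],[0,0,0],1],[[0,-0.5,1],[0,0,0],1],[[0,0,1],[0,0,0],1]]}}

```text
time_s: 17.45
tool_pos: [0.5719, 0.0382, 0.0653]
orientation: [-3.14, 0.0, 1.575]
ft_force: [0.1, 0.3, -0.1]
grip_width: -0.001
grasp_force: 0.0
```

Call:
{"op": "move_arm", "data": {"motion": [[[0,0,1],[0,0,0],1],[[0,0,1],[0,0,0],1],[[-1,0,1],[0,0,0],1],[[-1,0,0],[0,0,0],1],[[-1,0,0],[0,0,0],1],[[-1,0,0],[0,0,0],1],[[-1,0,0],[0,0,0],1],[[-1,0,0],[0,0,0],1]]}}

```text
time_s: 18.25
tool_pos: [0.4517, 0.0399, 0.1252]
orientation: [3.142, -0.0, 1.576]
ft_force: [0.3, -0.0, 0.6]
grip_width: 0.001
grasp_force: 0.0
```

Run:
```python
from h import *
im=optics.capture("top");s=optics.capture("side")
cv2.imwrite("pics/p7.png",np.vstack([cv2.resize(im[125:195,150:310],(800,350),interpolation=cv2.INTER_CUBIC),cv2.resize(s[140:190,160:320],(800,250),interpolation=cv2.INTER_CUBIC)]))
print(robot.observe()["tool_pos"])
```

```text
[0.45069845 0.04004395 0.12481841]
```

View pics/p7.png

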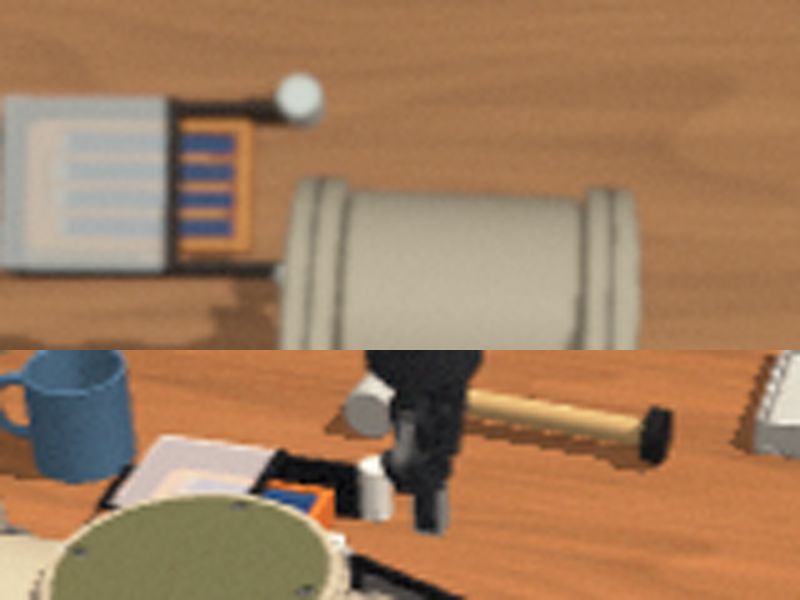

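The tray is in the case, straight. Its tail edge is at crop x≈251 (y 120–252), and the door looks undisturbed. I'll check the tail position and compute the door-sweep waypoints.

Run:
```python
from h import *
print(case(ray("top",np.array([(251,120),(251,252)])/5+[149.6,124.6],.026))*1000)
H=np.array([.5086,.1247])
for th,off in[(1.94,.045),(1.94,.02),(1.6,.016),(1.3,.016),(1.,.016),(.7,.016),(.4,.016),(.2,.016),(0,.015)]:
    d=np.array([np.cos(th),-np.sin(th)]);n=np.array([-np.sin(th),-np.cos(th)])
    p=H+.08*d+off*n;print(th,p.round(4))
```

```text
[[ 30.38147508 -43.07881634]
 [ 28.91625776  35.48301832]]
1.94 [0.4378 0.0663]
1.94 [0.4611 0.0573]
1.6 [0.4903 0.0452]
1.3 [0.5146 0.0433]
1.0 [0.5384 0.0487]
0.7 [0.5595 0.0609]
0.4 [0.5761 0.0788]
0.2 [0.5838 0.0931]
0 [0.5886 0.1097]
```

Tail at +30 mm, so the centre is at x=0.095, y=-0.004: step 1 holds. Now down beside the door's outer face.

Call:
{"op": "move_arm", "data": {"motion": [[[-1,0.7,0],[0,0,0],1],[[-0.1,0.6,0],[0,0,0],1],[[0,0,-1],[0,0,0],1],[[0,0,-1],[0,0,0],1],[[0,0,-1],[0,0,0],1],[[0,0,-1],[0,0,0],1],[[0,0,-1],[0,0,0],1],[[0,0,0],[0,0,0],1]]}}

```text
time_s: 19.15
tool_pos: [0.429, 0.0665, 0.0227]
orientation: [-3.137, 0.0, 1.577]
ft_force: [-1.2, 0.1, -0.2]
grip_width: -0.001
grasp_force: 0.0
```

Call:
{"op": "move_arm", "data": {"motion": [[[0.5,-0.15,0],[0,0,0],1],[[0.5,-0.15,0],[0,0,0],1],[[0.5,-0.15,0],[0,0,0],1],[[0.5,-0.2,0],[0,0,0],1],[[0.5,-0.2,0],[0,0,0],1],[[0.5,-0.2,0],[0,0,0],1]]}}

```text
time_s: 19.75
tool_pos: [0.4916, 0.045, 0.0254]
orientation: [3.141, -0.0, 1.577]
ft_force: [0.0, 0.6, 0.4]
grip_width: -0.001
grasp_force: 0.3
```

Call:
{"op": "move_arm", "data": {"motion": [[[0.4,0,0],[0,0,0],1],[[0.4,0,0],[0,0,0],1],[[0.4,0,0],[0,0,0],1],[[0.4,0.1,0],[0,0,0],1],[[0.4,0.1,0],[0,0,0],1],[[0.4,0.1,0],[0,0,0],1]]}}

```text
time_s: 20.35
tool_pos: [0.5392, 0.0517, 0.0252]
orientation: [-3.141, -0.0, 1.577]
ft_force: [-0.4, -0.2, -0.7]
grip_width: 0.002
grasp_force: 0.3
```

Call:
{"op": "move_arm", "data": {"motion": [[[0.35,0.15,0],[0,0,0],1],[[0.35,0.15,0],[0,0,0],1],[[0.3,0.2,0],[0,0,0],1],[[0.3,0.3,0],[0,0,0],1],[[0.3,0.3,0],[0,0,0],1],[[0.2,0.3,0],[0,0,0],1],[[0.2,0.3,0],[0,0,0],1],[[0.1,0.3,0],[0,0,0],1]]}}

```text
time_s: 21.15
tool_pos: [0.581, 0.092, 0.0253]
orientation: [3.141, 0.0, 1.577]
ft_force: [-0.7, -1.5, -0.9]
grip_width: 0.0
grasp_force: 0.3
```

Call:
{"op": "move_arm", "data": {"motion": [[[0.1,0.2,0],[0,0,0],1],[[0.1,0.2,0],[0,0,0],1],[[0,0.1,0],[0,0,0],1],[[0,0.1,0],[0,0,0],1],[[0,0,0],[0,0,0],1]]}}

```text
time_s: 21.65
tool_pos: [0.5846, 0.1036, 0.0253]
orientation: [3.141, -0.0, 1.577]
ft_force: [0.7, -0.6, 0.4]
grip_width: -0.0
grasp_force: 0.0
```

Call:
{"op": "move_arm", "data": {"motion": [[[0,0.1,0],[0,0,0],1],[[0,0.1,0],[0,0,0],1],[[0,0,0],[0,0,0],1]]}}

```text
time_s: 21.95
tool_pos: [0.5846, 0.1076, 0.0253]
orientation: [3.142, -0.0, 1.577]
ft_force: [-0.2, -0.5, 0.4]
grip_width: 0.0
grasp_force: 0.0
```

Call:
{"op": "move_arm", "data": {"motion": [[[0,0.1,0],[0,0,0],1],[[0,0,0],[0,0,0],1]]}}

```text
time_s: 22.15
tool_pos: [0.5846, 0.1096, 0.0253]
orientation: [-3.142, -0.0, 1.577]
ft_force: [-0.3, 0.1, -0.3]
grip_width: 0.003
grasp_force: 0.0
```

Call:
{"op": "move_arm", "data": {"motion": [[[0,0.07,0],[0,0,0],1],[[0,0,0],[0,0,0],1]]}}

```text
time_s: 22.35
tool_pos: [0.5846, 0.111, 0.0253]
orientation: [-3.142, -0.0, 1.577]
ft_force: [0.4, -0.0, -0.3]
grip_width: 0.004
grasp_force: 0.0
```

No stop felt yet, so I'll continue in small steps.

Call:
{"op": "move_arm", "data": {"motion": [[[0,0.07,0],[0,0,0],1],[[0,0,0],[0,0,0],1]]}}

```text
time_s: 22.55
tool_pos: [0.5846, 0.1112, 0.0253]
orientation: [-3.141, 0.002, 1.577]
ft_force: [-0.2, -5.9, 0.6]
grip_width: -0.001
grasp_force: 2.8
```

Call:
{"op": "move_arm", "data": {"motion": [[[0,0.07,0],[0,0,0],1],[[0,0,0],[0,0,0],1]]}}

```text
time_s: 22.75
tool_pos: [0.5846, 0.1113, 0.0253]
orientation: [-3.141, 0.003, 1.576]
ft_force: [-1.3, -11.4, 1.8]
grip_width: -0.001
grasp_force: 5.8
```

Run:
```python
from h import *
im=optics.capture("top")
g=cv2.cvtColor(im,cv2.COLOR_BGR2GRAY)
H=np.array([.5086,.1247])
# darkness score for door top centreline at each angle, outer end part
for th in np.arange(-.05,.35,.05):
    d=np.array([np.cos(th),-np.sin(th)]);P=[np.r_[H+r*d,.045] for r in np.linspace(.06,.116,15)]
    uv=proj("top",P);v=[g[int(round(b)),int(round(a))] for a,b in uv];print(round(th,2),v)
```

```text
-0.05 [np.uint8(58), np.uint8(87), np.uint8(96), np.uint8(81), np.uint8(76), np.uint8(80), np.uint8(77), np.uint8(108), np.uint8(114), np.uint8(97), np.uint8(94), np.uint8(112), np.uint8(119), np.uint8(134), np.uint8(137)]
0.0 [np.uint8(54), np.uint8(113), np.uint8(93), np.uint8(80), np.uint8(81), np.uint8(78), np.uint8(75), np.uint8(110), np.uint8(117), np.uint8(97), np.uint8(93), np.uint8(98), np.uint8(113), np.uint8(129), np.uint8(135)]
0.05 [np.uint8(55), np.uint8(87), np.uint8(94), np.uint8(83), np.uint8(81), np.uint8(80), np.uint8(74), np.uint8(102), np.uint8(115), np.uint8(102), np.uint8(87), np.uint8(90), np.uint8(100), np.uint8(123), np.uint8(123)]
0.1 [np.uint8(56), np.uint8(97), np.uint8(104), np.uint8(89), np.uint8(87), np.uint8(81), np.uint8(75), np.uint8(81), np.uint8(101), np.uint8(96), np.uint8(85), np.uint8(92), np.uint8(93), np.uint8(99), np.uint8(103)]
0.15 [np.uint8(58), np.uint8(89), np.uint8(109), np.uint8(93), np.uint8(88), np.uint8(76), np.uint8(74), np.uint8(78), np.uint8(90), np.uint8(93), np.uint8(85), np.uint8(91), np.uint8(90), np.uint8(94), np.uint8(99)]
0.2 [np.uint8(53), np.uint8(75), np.uint8(102), np.uint8(101), np.uint8(86), np.uint8(94), np.uint8(81), np.uint8(76), np.uint8(80), np.uint8(85), np.uint8(79), np.uint8(84), np.uint8(93), np.uint8(96), np.uint8(98)]
0.25 [np.uint8(46), np.uint8(64), np.uint8(96), np.uint8(119), np.uint8(102), np.uint8(94), np.uint8(93), np.uint8(85), np.uint8(79), np.uint8(78), np.uint8(79), np.uint8(86), np.uint8(89), np.uint8(90), np.uint8(96)]
0.3 [np.uint8(45), np.uint8(54), np.uint8(78), np.uint8(95), np.uint8(112), np.uint8(100), np.uint8(101), np.uint8(99), np.uint8(102), np.uint8(90), np.uint8(87), np.uint8(84), np.uint8(86), np.uint8(91), np.uint8(94)]
```

A hard stop shows at y=0.111, where the shut door was predicted. I'll back off, lift clear and check the door numerically.

Call:
{"op": "move_arm", "data": {"motion": [[[0,-0.2,0],[0,0,0],1],[[0,-0.5,0],[0,0,0],1],[[0,-1,0],[0,0,0],1],[[0,-1,0],[0,0,0],1],[[0,-1,1],[0,0,0],1],[[0,-1,1],[0,0,0],1],[[0,-1,1],[0,0,0],1],[[0,-1,1],[0,0,0],1]]}}

```text
time_s: 23.6
tool_pos: [0.5844, -0.0214, 0.106]
orientation: [3.142, -0.0, 1.577]
ft_force: [0.8, 0.0, 0.6]
grip_width: -0.001
grasp_force: 0.0
```

Call:
{"op": "move_arm", "data": {"motion": [[[0,-1,1],[0,0,0],1],[[0,-1,1],[0,0,0],1],[[0,-1,0],[0,0,0],1],[[0,-1,0],[0,0,0],1],[[0,-1,0],[0,0,0],1],[[0,-1,0],[0,0,0],1],[[0,0,0],[0,0,0],1],[[0,0,0],[0,0,0],1]]}}

```text
time_s: 24.4
tool_pos: [0.5844, -0.1406, 0.1452]
orientation: [-3.141, -0.001, 1.576]
ft_force: [-0.2, 1.1, -0.2]
grip_width: 0.001
grasp_force: 0.0
```

Run:
```python
from h import *
g=cv2.cvtColor(optics.capture("top"),cv2.COLOR_BGR2GRAY)
H=np.array([.5086,.1247])
for th in np.arange(-.1,.31,.05):
    d=np.array([np.cos(th),-np.sin(th)]);P=[np.r_[H+r*d,.045] for r in np.linspace(.03,.114,12)]
    v=[int(cv2.getRectSubPix(g,(1,1),tuple(map(float,q)))[0,0]) for q in proj("top",P)];print(round(th,2),v)
s=robot.observe();print(s["tool_pos"],s["ft_force"],s["time_s"])
```

```text
-0.1 [62, 67, 71, 79, 82, 82, 83, 88, 84, 88, 136, 204]
-0.05 [53, 56, 57, 62, 65, 68, 67, 66, 64, 68, 82, 148]
0.0 [44, 47, 48, 48, 49, 52, 50, 50, 52, 51, 57, 74]
0.05 [49, 52, 59, 55, 61, 62, 65, 70, 68, 94, 107, 114]
0.1 [55, 60, 69, 72, 77, 80, 86, 88, 84, 116, 126, 127]
0.15 [64, 72, 79, 85, 86, 88, 88, 89, 88, 115, 127, 128]
0.2 [72, 82, 88, 89, 88, 88, 90, 90, 83, 102, 122, 128]
0.25 [78, 89, 91, 89, 89, 88, 90, 89, 88, 87, 121, 126]
0.3 [83, 89, 91, 90, 89, 88, 89, 89, 88, 85, 118, 125]
[ 0.58446719 -0.14004882  0.14515299] [-0.5768395   0.45473216 -0.25895229] 24.45
```

The dark door line sits clearly at angle 0.0, so the door is shut. The arm is clear of everything. Handing in.

```bash
python3 -c "
from cell import workorder
print(workorder.sign_off())"
```

```text
the job is handed in; nothing more can be done
None
```

The tray is inside the case (measured centre about 95 mm past the posts and 4 mm off the middle line), the door measures shut, and the job was handed in at about 24 s; the sign-off returned no verdict.

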